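Level the carton tilt stand

TASK

Set the blue carton tilt stand flat and level: first swing the red lever on its side upright, to the white mark of its quadrant, then stand the yellow spirit level on the deck, running from front to back, and turn the black knob of the front levelling foot until the bubble sits between the two lines. Finish with the fingers pressing the spirit level firmly down on the deck (about a kilogram's push), the bubble still between its lines, and keep pressing without letting go, so that a colleague can tighten the locknut. Leave the other things on the bench where they are.

Things in the scene. Friction and masses are not known exactly. Their poses are not given: they have to be found in the camera images.
- lever_grip (a point): red round grip of the tilt lever, 20 mm across, on the stand's right side (seen from the robot). Point on the grip's axis, 115 mm from the lever's pivot; the grip runs from 35 mm below it (towards the pivot) to 33 mm above it. The deck's edge is 57 mm to its left. The lever swings in the stand's upright front-to-back plane
- lever_pivot (a point): point on the lever's pivot axis, in the plane of the grip; the pivot axis is the stand's y axis, 88 mm above the bench
- lever (a joint): angle of the tilt lever in rad: 0 = upright at the white mark (deck flat), positive = leaning towards the front of the stand (the robot's side), which tips the deck's front down. It stays where it is left; it takes about 2 N at the grip to move it.
- deck: flat deck of the tilt stand, 240 mm front to back, 270 mm wide. Origin on its pivot axis under its middle; its top surface is 12 mm above the origin (100 mm above the bench when flat). Own x: from front to back of the stand, y left, z up. A lip stands 14 mm above the deck along the front edge, 118 mm from the middle
- foot_knob (a point): black ribbed knob of the front levelling foot, 42 mm across (45 over ribs), 32 mm tall, axis vertical; point on the axis, 13 mm below its top, 109 mm above the bench, 165 mm in front of the deck's middle. Turns in place (0.15 N m) and stays. One turn clockwise from above lifts the stand's front 8 mm, tilts the deck 29.6 mrad and moves the bubble of a level set front to back 24 mm frontwards
- level_mid (a point): centre (half-way up) of the yellow spirit level, 200 mm long (own x), 26 mm wide (own y) and 48 mm tall (own z), 0.3 kg, standing on its narrow base on the bench to the left of the stand. The vial is let into the middle 62 mm of its top; it is read from above. The top may be pressed anywhere.
- level: the same spirit level; origin at the centre of its underside
- bubble (a joint): place of the bubble along the vial in m: 0 = middle, positive = towards the level's own +x end. It moves towards the higher end, 0.8 mm for each mrad of slope, up to 16 mm, and settles within about 1 s. The pale bubble is 17 mm long; its ends lie within the two black lines (22 mm apart) when it is within about 2.5 mm of the middle.
- spanner: steel spanner lying on the bench, not to be disturbed
- books: pile of three black books, not to be disturbed
- tape: roll of brown packing tape, not to be disturbed
- mug: blue mug, not to be disturbed
- cutter: orange carton cutter, not to be disturbed
- stapler: red stapler, not to be disturbed

How it is judged:
On the way, in this order (a step that is already met when the one before it is completed fails the run):
1. the lever stands upright at its white mark (value of joint lever between -0.05 and 0.05 rad), for 0.2 s.
2. the spirit level stands on the deck, running front to back (angle between the x axis of level and the x axis of deck, either way round below 0.15 rad and z of level_mid in the frame of deck between 0.031 and 0.041 m and contact force between level and deck above 1 N), for 0.2 s.
At the end, for the whole second after the job is handed in: Lever within 0.05 rad of upright, deck level within 6 mrad, bubble within 2.5 mm of the middle; the spirit level stands on the deck within 0.15 rad of front-to-back and the fingers press it down, bearing on the deck with 7 to 40 N (weight included), held to the end (all of step 1 and value of joint bubble between -0.0025 and 0.0025 m and angle between deck's own z axis and vertical below 0.006 rad and angle between the x axis of level and the x axis of deck, either way round below 0.15 rad and angle between level's own z axis and vertical below 0.05 rad and z of level_mid in the frame of deck between 0.031 and 0.041 m and contact force between the fingers and level above 3 N and contact force between level and deck between 7 and 40 N); the arm keeps its last pose, push and grip.
It fails at once if another thing on the bench was moved by more than 30 mm (distance of any of spanner, books, tape, mug, cutter, stapler from where it was at the start of the episode above 0.03 m).
It also fails if it takes over 72 s, if anything falls off the work surface, if the arm or the gripper's body presses on something with over 40 N, if the wrist force passes 120 N, or if a joint passes its speed limit or range.

ROBOT

A 6-joint arm with a two-finger parallel gripper is mounted at the origin on the work surface. World frame = base frame: x ahead of the robot, y to its left, z up, the work surface at z = 0. Lengths are in m, angles in rad, forces in N, time in s.
With the tool pointing down it reaches from about 0.3 to 1 m from the base axis. Payload 5.1 kg.
Tool frame: the origin (TCP) lies between the finger pads; the fingertips stand 22 mm ahead of it and the grasp point (between the pads) lies 3 mm ahead of it; y points along the fingers, z is the direction in which the jaws open and shut, and the axes are right-handed (so a half turn about y gives the same grasp; the last joint's range is limited). The gripper opens to 95 mm and grips with 3 to 60 N. Pads are 20 mm wide; open, the fingers measure 119 mm over their backs; the gripper's body (75 mm by 180 mm) begins 59 mm behind the grasp point.
Start: joints at [1.059, 0.124, 1.65, -0, 1.367, -0.083], TCP at [0.27, 0.591, 0.211] pointing down, gripper open.
Joint ranges: [-2.61, 2.61], [-1.02, 2.33], [0.03, 2.71], [-1.35, 4.49], [0.32, 2.68], [-2.91, 2.91]. Speed limits (rad/s): [2.57, 2.57, 3.14, 3.14, 3.14, 3.14].

INTERFACE

Orientations are given as a unit quaternion [x, y, z, w].
In Python, from station import bot gives the robot as it stands.
- The arm moves only by the tool step_arm, never from a script. Its argument "series" is one flat list of numbers, 5 for each row, row after row: the shift along the tool's x, y, z in mm, then the turn about the tool's y in degrees, then the opening, from -1 (shut) to 1 (fully open), so that 0 is half open. A call has 1 to 8 rows; each row shifts and turns the commanded pose from where the row before left it, along the tool's axes as they then stand; what a row does not reach is not made up. A row lasts 1/10 s, in which the tool goes at most 50 mm and 8.59 degrees, less where a joint would pass 70% of its speed; a pose out of reach is approached as far as the arm can. A call is refused whole if a number of a shift passes 50 or a number of a turn 8.59, either way. A call with a gripper value outside its range is refused whole. The fingers move at their own pace and stop on an object; "grip_force" is the grip in N (left out, the last holds). Time passes only in rows, so rows that do not move let the fingers close. It gives the time, the measured TCP pose, the force and the opening at its end, in the units of the state.
- bot.read_state(): the state, without advancing time (a new reading comes with each control period).
- bot.read_camera(name): name is "side" or "top" or "wrist"; returns the picture (480x640x3 uint8, red, green, blue); there is no depth.
- bot.camera_info(name): a dict with "camera_matrix" (3x3 intrinsics, pixels), "D" ([k1, k2, p1, p2, k3] as OpenCV has them; the pictures are not rectified), "extrinsics" (4x4, takes a point from world to camera coordinates); the wrist camera has in their place "T_tool_cam" (4x4, takes a point from camera to tool coordinates, whose origin is the TCP and whose axes are the tool frame's). Camera axes: x right, y down, z forward; pixel columns grow to the right and rows downward; lengths in m; the calibration is good to about 2 mm. A picture is of the moment at which its call begins: read the wrist's pose just before it. camera_info takes no time and is no camera call.
- bot.job_done(): hands the job in, once; it reports no verdict.
Trained networks look in the newest picture that a camera, given by its name, has taken for a name from the list of things; names that differ only in an ending like _2 or _b are one class to them, and where a whole thing is asked for, a point or a joint stands for the part that bears it (a point fixed in the world has none). Each returns a list of dicts, best first, with "conf" (0 to 1); they miss things now and then, are a little off and sometimes report something else, mostly with a low value. They report only what shows in the picture. A call takes as long as a camera call.
- bot.search_frame(camera, name): "extent" ([centre column, centre row, width, height] in pixels, round what is visible of it).
The state is a dict: "t": time; "joint_positions": joint angles; "qvel": joint speeds; "effort": joint torques, N m; "position": TCP position; "tool_rot": TCP orientation; "contact_force": force on the tool from outside, world axes, zero at the start; "wrist_torque": the same for the moment, N m; "gripper_width": finger opening in m.
Only numpy, scipy, OpenCV 4.12 (cv2) and the standard library are available. Lean on these libraries where they do the work, as an engineer would, in place of code of your own. Each camera call takes 0.05 s, during which the arm holds its last target. There are 200 camera calls.

## Working session

There is one attempt and no reset: what is moved stays moved. The work goes in short steps, Python scripts to look and compute and a tool call to move; the robot and the scene stay as the last step left them, time stands still between calls to the robot, and variables do not carry over. Pictures are saved under pics/ and viewed, on a budget of 10 in all, crops included, one or two more only if the job needs it, and the job is handed in when it is done.

Besides the shell and the picture viewer there is one more tool, called as name(argument=value, ...) on one line, values as JSON. step_arm: Moves the arm, as the interface text tells. Its arguments: {"type":"object","properties":{"series":{"type":"array","items":{"type":"number"}},"grip_force":{"type":"number"}},"required":["series"]}

```bash
mkdir -p pics; ls; cat > h.py <<'E'
import numpy as np, cv2
from scipy.spatial.transform import Rotation as R
from station import bot
def save(cam,fn):
    im=bot.read_camera(cam); cv2.imwrite('pics/'+fn,im[:,:,::-1]); return im
def ray(cam,uv,st=None):
    c=bot.camera_info(cam); K=np.array(c['camera_matrix']);D=np.array(c['D'])
    p=cv2.undistortPoints(np.array([[uv]],float),K,D)[0,0]; d=np.array([p[0],p[1],1.])
    if cam=='wrist':
        st=st or bot.read_state(); T=np.eye(4);T[:3,:3]=R.from_quat(st['tool_rot']).as_matrix();T[:3,3]=st['position']
        W=T@np.array(c['T_tool_cam'])
    else: W=np.linalg.inv(np.array(c['extrinsics']))
    return W[:3,3],W[:3,:3]@d
def atz(cam,uv,z,st=None):
    o,d=ray(cam,uv,st); return o+d*(z-o[2])/d[2]
def tri(rays):
    A=0;b=0
    for o,d in rays:
        d=d/np.linalg.norm(d);P=np.eye(3)-np.outer(d,d);A=A+P;b=b+P@o
    return np.linalg.solve(A,b)
def proj(cam,X,st=None):
    c=bot.camera_info(cam)
    if cam=='wrist':
        st=st or bot.read_state(); T=np.eye(4);T[:3,:3]=R.from_quat(st['tool_rot']).as_matrix();T[:3,3]=st['position']
        E=np.linalg.inv(T@np.array(c['T_tool_cam']))
    else: E=np.array(c['extrinsics'])
    return cv2.projectPoints(np.atleast_2d(np.array(X,float)),cv2.Rodrigues(E[:3,:3])[0],E[:3,3],np.array(c['camera_matrix']),np.array(c['D']))[0][:,0]
E
python3 - <<'E'
from h import *
np.set_printoptions(precision=3,suppress=True)
a=save('top','top0.png');b=save('side','side0.png')
for cam in('top','side'):
    for n in ('lever_grip','lever_pivot','deck','foot_knob','level_mid','spanner','books','tape','mug','cutter','stapler'):
        r=bot.search_frame(cam,n)
        print(cam,n,[(np.round(x['extent']).astype(int).tolist(),round(x['conf'],2)) for x in r[:2]])
s=bot.read_state();print(s['t'],s['position'],R.from_quat(s['tool_rot']).as_matrix(),s['gripper_width'])
for c in('top','side'): print(np.linalg.inv(np.array(bot.camera_info(c)['extrinsics'])))
print(bot.camera_info('wrist'))
E
```

```text
pics
top lever_grip [([402, 192, 26, 28], 0.57), ([330, 191, 116, 106], 0.56)]
top lever_pivot [([403, 190, 24, 30], 0.8)]
top deck [([329, 191, 113, 105], 0.9), ([406, 228, 19, 54], 0.48)]
top foot_knob [([344, 249, 16, 16], 0.53)]
top level_mid [([201, 247, 34, 70], 0.71)]
top spanner [([405, 227, 17, 51], 0.65), ([403, 191, 24, 34], 0.27)]
top books [([465, 215, 82, 63], 0.69)]
top tape [([396, 291, 40, 43], 0.71), ([432, 265, 36, 30], 0.65)]
top mug [([178, 296, 39, 29], 0.58)]
top cutter [([260, 287, 51, 44], 0.61), ([401, 191, 27, 24], 0.51)]
top stapler [([396, 292, 42, 39], 0.68), ([465, 215, 83, 63], 0.5)]
side lever_grip [([417, 266, 14, 16], 0.67)]
side lever_pivot [([419, 263, 14, 18], 0.55)]
side deck [([374, 238, 126, 96], 0.55), ([386, 358, 41, 42], 0.29)]
side foot_knob [([334, 271, 16, 31], 0.75)]
side level_mid [([255, 205, 64, 29], 0.69)]
side spanner [([398, 318, 52, 32], 0.58)]
side books [([457, 347, 88, 90], 0.89)]
side tape [([456, 350, 91, 93], 0.73), ([419, 262, 16, 17], 0.6)]
side mug [([204, 210, 36, 42], 0.89)]
side cutter [([255, 261, 61, 9], 0.91)]
side stapler [([336, 345, 22, 51], 0.65), ([252, 204, 65, 24], 0.41)]
1.2 [0.27  0.591 0.211] [[ 0.909  0.     0.416]
 [-0.416  0.     0.909]
 [ 0.    -1.     0.   ]] 0.09498879577695392
[[-0.007 -1.     0.028  0.437]
 [-1.     0.007 -0.     0.024]
 [-0.    -0.028 -1.     1.302]
 [ 0.     0.     0.     1.   ]]
[[ 0.773 -0.479  0.417 -0.212]
 [-0.635 -0.562  0.531 -0.86 ]
 [-0.02  -0.675 -0.738  1.355]
 [ 0.     0.     0.     1.   ]]
{'camera_matrix': array([[394.756,   0.   , 330.604],
       [  0.   , 394.756, 239.919],
       [  0.   ,   0.   ,   1.   ]]), 'D': array([-0.057,  0.   ,  0.   ,  0.   ,  0.   ]), 'T_tool_cam': array([[-0.   ,  0.97 ,  0.241, -0.067],
       [-0.001, -0.241,  0.97 , -0.172],
       [ 1.   , -0.   ,  0.001, -0.   ],
       [ 0.   ,  0.   ,  0.   ,  1.   ]])}
```

```bash
python3 - <<'E'
import cv2,numpy as np
a=cv2.imread('pics/top0.png')[130:325,150:520];b=cv2.imread('pics/side0.png')[185:385,180:510]
a=cv2.resize(a,None,fx=2,fy=2,interpolation=cv2.INTER_CUBIC)
b=cv2.resize(b,None,fx=1,fy=1)
a=a[:,:740];c=cv2.imread('pics/side0.png')[195:300,300:500];
cv2.imwrite('pics/top1.png',a)
b=cv2.resize(cv2.imread('pics/side0.png')[180:400,180:510],None,fx=2.4,fy=2.4,interpolation=cv2.INTER_CUBIC);cv2.imwrite('pics/side1.png',b)
E
```

```text
(no output)
```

View pics/top1.png

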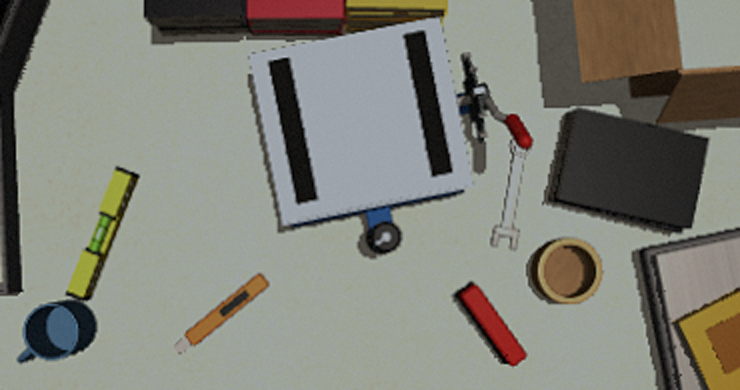

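View pics/side1.png

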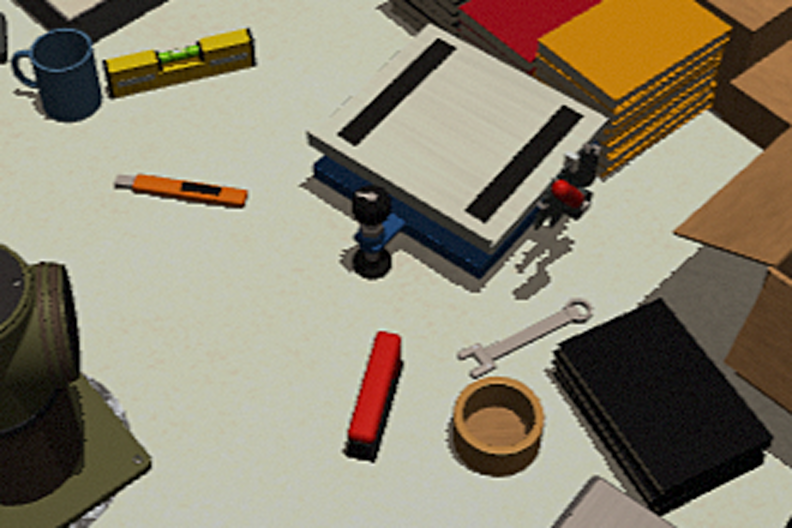

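```bash
python3 - <<'E'
from h import *
from scipy.optimize import least_squares
np.set_printoptions(precision=3,suppress=True)
k=atz('top',(342,247.5),.122);print('knob',k,tri([ray('top',(342,247.5)),ray('side',(335,264))]))
g=tri([ray('top',(409,195)),ray('side',(417,261))]);print('grip tri',g)
ends=[atz('top',p,.024) for p in((150+128/2,130+170/2),(150+80/2,130+297/2))]
ends=[atz('top',p,.048) for p in((214,215),(190,278.5))];print('level',ends,np.mean(ends,0),np.linalg.norm(ends[0]-ends[1]))
def model(p):
    x,y,w,a=p;c,s=np.cos(w),np.sin(w)
    W=lambda u,v,z:(x+c*u-s*v,y+s*u+c*v,z)
    knob=W(-.165,0,.115);grip=W(-.114*np.sin(a),-.192,.088+.114*np.cos(a))
    return W,knob,grip
def f(p):
    W,kn,gr=model(p);r=[]
    r+=list(proj('top',kn)[0]-(342,247.5)); r+=list(proj('top',gr)[0]-(409,195)); r+=list(proj('side',kn)[0]-(335,266)); r+=list(proj('side',gr)[0]-(417,261))
    return r
s=least_squares(f,[.6,0,.19,.4]);print(s.x,s.fun)
W,_,_=model(s.x);print('pivot',W(0,-.192,.088),'knob',W(-.165,0,.109))
print(proj('top',[W(.12,.135,.1),W(-.12,.135,.1),W(-.12,-.135,.1),W(.12,-.135,.1)]))
E
```

```text
knob [ 0.454 -0.04   0.122] [ 0.455 -0.041  0.109]
grip tri [ 0.589 -0.213  0.173]
level [array([0.551, 0.323, 0.048]), array([0.369, 0.393, 0.048])] [0.46  0.358 0.048] 0.19521329740913237
[ 0.614 -0.01   0.219  0.669] [ 2.001  0.39   0.487  0.211 -0.082 -2.119 -1.003 -0.778]
pivot (np.float64(0.6560302829805585), np.float64(-0.19715516951699213), 0.088) knob (np.float64(0.45322070819040117), np.float64(-0.04563858173388644), 0.109)
[[272.641 158.384]
 [291.876 243.014]
 [387.801 220.948]
 [367.68  136.872]]
```

```bash
cat >> h.py <<'E'
def plan(pos,head,grip,step=45,lead=0):
    """print rows to reach pos (m) with tool z heading (deg)"""
    s=bot.read_state();M=R.from_quat(s['tool_rot']).as_matrix();p=np.array(s['position'])
    h=np.degrees(np.arctan2(M[1,2],M[0,2]));t=-((head-h+180)%360-180)
    d=(np.array(pos)-p)*1000;n=int(max(np.ceil(np.linalg.norm(d)/step),np.ceil(abs(t)/8.5),1))
    print('t',round(s['t'],2),'pos',p.round(4),'head',round(h,2),'need',d.round(1),'turn',round(t,1),'rows',n,'F',np.round(s['contact_force'],1),'w',round(s['gripper_width'],4),'J6',round(s['joint_positions'][5],2))
    rows=[]
    for i in range(n):
        a=np.radians(h-t*i/n);z=np.array([np.cos(a),np.sin(a),0]);y=np.array([0,0,-1.]);x=np.cross(y,z)
        v=d/n;rows.append([round(float(v@x),1),round(float(v@y),1),round(float(v@z),1),round(t/n,2),grip])
    for i in range(0,n,8): print(sum(rows[i:i+8],[]))
E
python3 -c "
from h import *
plan((.6,-.12,.33),11,0.1)"
```

```text
t 1.2 pos [0.2703 0.5911 0.2115] head 65.43 need [ 329.7 -711.1  118.5] turn 54.4 rows 18 F [ 0.5 -0.1  0.4] w 0.095 J6 -0.08
[33.1, -6.6, -28.3, np.float64(3.02), 0.1, 34.5, -6.6, -26.5, np.float64(3.02), 0.1, 35.9, -6.6, -24.7, np.float64(3.02), 0.1, 37.1, -6.6, -22.7, np.float64(3.02), 0.1, 38.3, -6.6, -20.8, np.float64(3.02), 0.1, 39.3, -6.6, -18.7, np.float64(3.02), 0.1, 40.3, -6.6, -16.6, np.float64(3.02), 0.1, 41.1, -6.6, -14.5, np.float64(3.02), 0.1]
[41.8, -6.6, -12.3, np.float64(3.02), 0.1, 42.4, -6.6, -10.0, np.float64(3.02), 0.1, 42.8, -6.6, -7.8, np.float64(3.02), 0.1, 43.2, -6.6, -5.5, np.float64(3.02), 0.1, 43.4, -6.6, -3.2, np.float64(3.02), 0.1, 43.5, -6.6, -0.9, np.float64(3.02), 0.1, 43.5, -6.6, 1.4, np.float64(3.02), 0.1, 43.4, -6.6, 3.6, np.float64(3.02), 0.1]
[43.1, -6.6, 5.9, np.float64(3.02), 0.1, 42.8, -6.6, 8.2, np.float64(3.02), 0.1]
```

step_arm(series=[33,-7,-28,3,0.1,34.5,-7,-26.5,3,0.1,36,-7,-24.5,3,0.1,37,-7,-22.5,3,0.1,38,-7,-21,3,0.1,39,-7,-18.5,3,0.1,40,-7,-16.5,3,0.1,41,-7,-14.5,3,0.1])

```text
t: 2.0
position: [0.4172, 0.275, 0.268]
tool_rot: [-0.644, 0.291, -0.292, 0.644]
contact_force: [-0.3, -0.3, -0.8]
gripper_width: 0.0521
```

step_arm(series=[42,-7,-12,3,0.1,42.5,-7,-10,3,0.1,43,-7,-8,3,0.1,43,-7,-5.5,3,0.1,43.5,-7,-3,3,0.1,43.5,-7,-1,3,0.1,43.5,-7,1,3,0.1,43.5,-7,3.5,3,0.1])

```text
t: 2.8
position: [0.5654, -0.0409, 0.324]
tool_rot: [-0.569, 0.419, -0.419, 0.57]
contact_force: [1.2, -0.5, 1.1]
gripper_width: 0.0522
```

step_arm(series=[43,-7,6,3,0.1,43,-7,8,3,0.1,0,0,0,0,0.1])

```text
t: 3.1
position: [0.6033, -0.1223, 0.3376]
tool_rot: [0.546, -0.449, 0.45, -0.546]
contact_force: [-1.1, 1.0, 0.1]
gripper_width: 0.0522
```

```bash
python3 - <<'E'
from h import *
plan((.6,-.12,.33),11,0.1)
save('wrist','w1.png')
for n in ('lever_grip','lever_pivot','foot_knob','deck'):
    print(n,[(np.round(x['extent']).tolist(),round(x['conf'],2)) for x in bot.search_frame('wrist',n)[:2]])
E
```

```text
t 3.1 pos [ 0.6033 -0.1223  0.3376] head 11.11 need [-3.3  2.3 -7.6] turn 0.1 rows 1 F [-1.1  1.   0.1] w 0.0522 J6 -0.48
[-2.9, 7.6, -2.8, np.float64(0.11), 0.1]
lever_grip [([326.0, 296.0, 102.0, 48.0], 0.87)]
lever_pivot []
foot_knob [([197.0, 100.0, 53.0, 47.0], 0.97)]
deck [([365.0, 116.0, 256.0, 233.0], 0.76), ([326.0, 293.0, 97.0, 47.0], 0.63)]
```

View pics/w1.png

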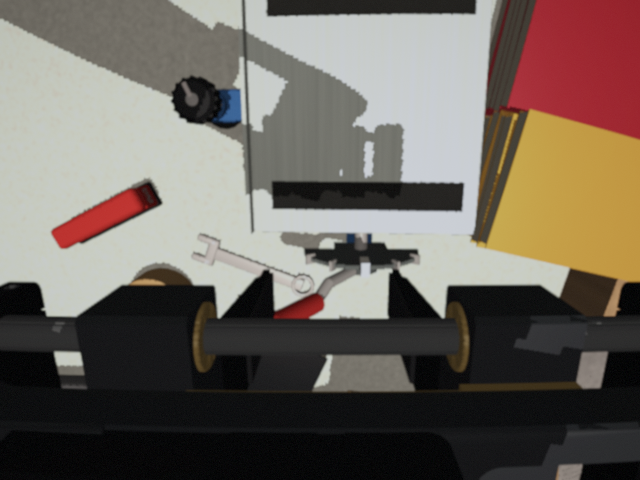

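```bash
python3 - <<'E'
from h import *
np.set_printoptions(precision=4,suppress=True)
k=atz('wrist',(197,100),.122);print('knob',k)
for z in(.1,.12,.14): print('mark',z,atz('wrist',(364,267),z))
for d in(0,.02,.03):
  a=atz('wrist',(252,232),.1-d);b=atz('wrist',(477,235),.1+d);v=b-a;print(d,a,b,(a+b)/2,'yaw',np.degrees(np.arctan2(v[1],v[0])),np.hypot(*v[:2]))
for w in(.18,.19,.2,.21):
  c,s=np.cos(w),np.sin(w);print(w,'mid',k[0]+.165*c,k[1]+.165*s,'pivot',k[0]+.165*c+.192*s,k[1]+.165*s-.192*c)
  print('   mark in stand x',(atz('wrist',(364,267),.13)-k)[:2]@[c,s]-.165,(atz('wrist',(364,267),.13)-k)[:2]@[-s,c])
E
```

```text
knob [ 0.4574 -0.0371  0.122 ]
mark 0.1 [ 0.6504 -0.1728  0.1   ]
mark 0.12 [ 0.6474 -0.1668  0.12  ]
mark 0.14 [ 0.6444 -0.1608  0.14  ]
0 [ 0.5251 -0.1585  0.1   ] [ 0.7616 -0.1136  0.1   ] [ 0.6433 -0.136   0.1   ] yaw 10.747927679845686 0.24080809075411014
0.02 [ 0.522  -0.1638  0.08  ] [ 0.7532 -0.1105  0.12  ] [ 0.6376 -0.1371  0.1   ] yaw 12.96235542074073 0.23727632485623895
0.03 [ 0.5204 -0.1664  0.07  ] [ 0.749 -0.109  0.13 ] [ 0.6347 -0.1377  0.1   ] yaw 14.09361450896225 0.23564628734179507
0.18 mid 0.6197749879045138 -0.007607954456995716 pivot 0.6541486660022721 -0.19650594347231504
   mark in stand x -0.0022642630588723955 -0.15837043287114513
0.19 mid 0.6194714773888234 -0.005986116401134108 pivot 0.6557323852243114 -0.19453092954365
   mark in stand x -0.0038560777116843914 -0.15998984466241312
0.2 mid 0.6191517639382786 -0.004367394491071604 pivot 0.6572962754509304 -0.19254017743659
   mark in stand x -0.005464006622439094 -0.16159325760253926
0.21 mid 0.6188158795239582 -0.0027519505976502795 pivot 0.6588401802944094 -0.19053388622468675
   mark in stand x -0.00708788899958529 -0.16318051135156575
```

```bash
cat >> h.py <<'E'
MID=np.array([.6194,-.006]);YAW=.19
def S(u,v,z):
    c,s=np.cos(YAW),np.sin(YAW);return (MID[0]+c*u-s*v,MID[1]+s*u+c*v,z)
E
python3 - <<'E'
from h import *
im=cv2.imread('pics/w1.png');g=cv2.cvtColor(im,cv2.COLOR_BGR2GRAY).astype(float)
# front edge: print profile at rows
for r in(20,60,180,220): print(r,g[r,238:262].astype(int).tolist())
for z in (.08,.1):
  a=atz('wrist',(243,5),z);b=atz('wrist',(252,230),z);v=a-b;print(z,np.arctan2(v[1],v[0])-np.pi/2, a,b)
plan(S(-.06,-.194,.27),np.degrees(YAW),1)
E
```

```text
20 [199, 200, 199, 186, 144, 90, 86, 139, 186, 199, 200, 200, 200, 200, 199, 200, 200, 200, 199, 200, 200, 200, 200, 200]
60 [134, 171, 195, 203, 195, 168, 118, 78, 92, 126, 145, 146, 135, 124, 121, 120, 118, 116, 116, 115, 115, 114, 116, 115]
180 [204, 204, 204, 205, 204, 199, 181, 148, 121, 109, 95, 76, 67, 78, 98, 108, 111, 112, 113, 113, 113, 112, 113, 112]
220 [204, 204, 205, 205, 205, 205, 205, 205, 205, 205, 205, 197, 167, 117, 98, 140, 184, 202, 205, 205, 205, 205, 205, 204]
0.08 0.19962007592551845 [0.47600724 0.06387477 0.08      ] [ 0.52160156 -0.16148873  0.08      ]
0.1 0.19962007592551845 [0.48125443 0.0585214  0.1       ] [ 0.52472375 -0.15633868  0.1       ]
t 3.35 pos [ 0.6016 -0.1167  0.3373] head 11.52 need [ -4.5 -91.1 -67.3] turn 0.6 rows 3 F [-0.7  0.2 -0.2] w 0.052 J6 -0.48
[29.5, 22.4, -7.5, np.float64(0.21), 1, 29.5, 22.4, -7.4, np.float64(0.21), 1, 29.5, 22.4, -7.3, np.float64(0.21), 1]
```

```bash
python3 - <<'E'
from h import *
s=bot.read_state();print(s['position'].round(4) if hasattr(s['position'],'round') else s['position'])
im=save('wrist','w2.png');s=bot.read_state();print(s['position'],s['tool_rot'],np.abs(s['qvel']).max())
e=bot.search_frame('wrist','foot_knob')[0]['extent'];print(e,atz('wrist',e[:2],.122))
e1=bot.search_frame('top','foot_knob');bot.read_camera('top');e2=bot.search_frame('top','foot_knob');print(e1[0],e2[0])
g=cv2.cvtColor(im,cv2.COLOR_RGB2GRAY).astype(float)
P=[]
for r in(15,25,60,205,215,225):
    c=235+np.argmin(g[r,235:265]);P.append((c,r))
print(P);a=np.polyfit([p[1] for p in P],[p[0] for p in P],1)
A=atz('wrist',(np.polyval(a,5),5),.09);B=atz('wrist',(np.polyval(a,228),228),.09);v=A-B;print('yaw',np.arctan2(v[1],v[0])-np.pi/2,A,B)
# white mark
sub=g[255:285,340:390];print((sub>150).sum(), np.argwhere(sub>150).mean(0)+[255,340])
s=bot.read_state();print(s['position'],s['tool_rot'])
E
```

```text
[ 0.6016 -0.1167  0.3373]
[ 0.60161704 -0.11657803  0.33746008] [-0.54766287  0.44728212 -0.44715131  0.54777714] 0.003751792916701802
[199.7, 104.9, 54.5, 49.2] [ 0.46064358 -0.04107875  0.122     ]
{'extent': [344.2, 249.3, 16.0, 16.1], 'conf': 0.53} {'extent': [341.6, 248.3, 13.1, 17.7], 'conf': 0.43}
[(np.int64(246), 15), (np.int64(246), 25), (np.int64(247), 60), (np.int64(252), 205), (np.int64(252), 215), (np.int64(253), 225)]
yaw 0.19275251120203896 [0.48133887 0.06128485 0.09      ] [ 0.52394953 -0.15703467  0.09      ]
335 [279.1641791 370.2119403]
[ 0.60183378 -0.11704156  0.33766293] [-0.5475322   0.44726804 -0.44747914  0.54765154]
```

```bash
sed -i 's/^MID=.*/MID=np.array([.619,-.0085]);YAW=.193/' h.py; python3 - <<'E'
from h import *
plan(S(-.06,-.194,.205),np.degrees(YAW),1)
E
```

```text
t 3.6 pos [ 0.6018 -0.117   0.3377] head 11.5 need [  -4.5  -93.4 -132.7] turn 0.4 rows 4 F [-0.8 -0.2  0.1] w 0.0522 J6 -0.48
[22.6, 33.2, -5.8, np.float64(0.11), 1, 22.7, 33.2, -5.7, np.float64(0.11), 1, 22.7, 33.2, -5.7, np.float64(0.11), 1, 22.7, 33.2, -5.6, np.float64(0.11), 1]
```

step_arm(series=[45,10,-11.5,0,1,45.5,20,-11,0,1,0,35,0,0,1,0,35,0,0,1,0,33,0,0,1,0,0,0,0,1,0,0,0,0,1])

```text
t: 4.3
position: [0.5978, -0.2099, 0.205]
tool_rot: [0.547, -0.448, 0.447, -0.547]
contact_force: [-0.2, 0.4, 0.7]
gripper_width: 0.0945
```

```bash
python3 - <<'E'
from h import *
plan(S(-.06,-.194,.205),np.degrees(YAW),1)
save('side','s2.png');w=save('wrist','w3.png')
s=cv2.imread('pics/s2.png')[180:340,320:500]
cv2.imwrite('pics/c2.png',np.hstack([cv2.resize(s,(450,400),interpolation=cv2.INTER_CUBIC),cv2.resize(cv2.imread('pics/w3.png')[200:400,230:400],(340,400))]))
E
```

```text
t 4.3 pos [ 0.5978 -0.2099  0.205 ] head 11.46 need [-0.5 -0.5  0. ] turn 0.4 rows 1 F [-0.2  0.4  0.7] w 0.0945 J6 -0.62
[0.4, -0.0, -0.6, np.float64(0.4), 1]
```

View pics/c2.png

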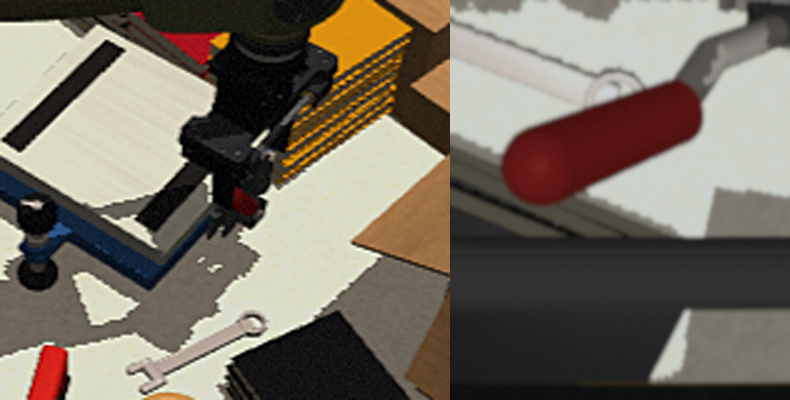

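```bash
python3 - <<'E'
from h import *
np.set_printoptions(precision=4,suppress=True)
M=R.from_quat(bot.read_state()['tool_rot']).as_matrix();p=bot.read_state()['position']
T=lambda x,y,z:p+M@np.array([x,y,z])/1000
print(proj('wrist',[T(0,3,0),T(0,22,0),T(0,22,47),T(0,22,-47)]))
c,s=np.cos(YAW),np.sin(YAW)
for uv,z in(((275,282),.2),((345,255),.155)):
    q=atz('wrist',uv,z)[:2]-MID;print('tip stand',q@[c,s],q@[-s,c])
E
```

```text
[[329.8208 288.7746]
 [329.8862 275.54  ]
 [420.4235 275.4316]
 [239.3563 275.4321]]
tip stand -0.0845397883464108 -0.19306273033313784
tip stand -0.04905359871885011 -0.19242349822642346
```

step_arm(series=[0,0,15,0.2,1,0,0,15,0.2,1,0,0,15,0,1,0,0,15,0,1,0,0,0,0,-0.3,0,0,0,0,-1,0,0,0,0,-1,0,0,0,0,-1], grip_force=20)

```text
t: 5.2
position: [0.6564, -0.1988, 0.2054]
tool_rot: [-0.546, 0.45, -0.45, 0.546]
contact_force: [-0.3, -0.1, -0.2]
gripper_width: 0.0682
```

step_arm(series=[0,0,0,0,-1,0,0,0,0,-1,0,0,0,0,-1])

```text
t: 5.5
position: [0.6566, -0.1987, 0.2048]
tool_rot: [0.546, -0.45, 0.45, -0.546]
contact_force: [-0.2, -0.6, 0.0]
gripper_width: 0.0447
```

```bash
python3 - <<'E'
from h import *
plan(S(0,-.194,.205),np.degrees(YAW),1)
save('side','s3.png');w=save('wrist','w4.png')
s=cv2.imread('pics/s3.png')[180:340,320:500]
cv2.imwrite('pics/c3.png',np.hstack([cv2.resize(s,(450,400),interpolation=cv2.INTER_CUBIC),cv2.resize(cv2.imread('pics/w4.png')[150:350,245:415],(340,400))]))
E
```

```text
t 5.5 pos [ 0.6566 -0.1987  0.2048] head 11.02 need [-0.4 -0.2  0.2] turn -0.0 rows 1 F [-0.2 -0.6  0. ] w 0.0447 J6 -0.56
[0.1, -0.2, -0.4, np.float64(-0.04), 1]
```

View pics/c3.png

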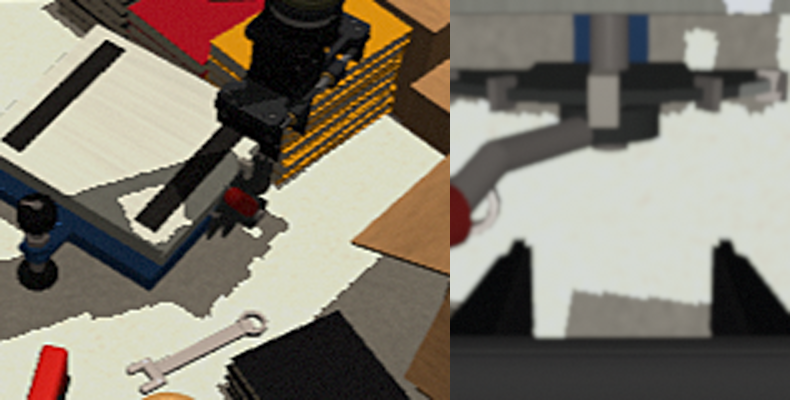

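```bash
python3 - <<'E'
from h import *
np.set_printoptions(precision=3,suppress=True)
st={'position':np.array([.5978,-.2099,.205]),'tool_rot':R.from_matrix(np.array([[0,0,0]]*3)+np.column_stack([np.cross([0,0,-1],[np.cos(.2),np.sin(.2),0]),[0,0,-1],[np.cos(.2),np.sin(.2),0]])).as_quat()}
for a in(.5,.6,.7,.8,.9,1.0,1.1,1.2):
    P=[S(-l*np.sin(a),-.193,.088+l*np.cos(a)) for l in(.08,.114,.138)]
    print(a,proj('wrist',P,st).ravel(),'side',proj('side',P[1]).ravel(),'top',proj('top',P[1]).ravel())
E
```

```text
0.5 [366.398 260.718 339.332 277.761 314.947 293.088] side [419.455 253.685] top [408.635 188.692]
0.6 [354.199 258.572 320.384 273.812 290.575 287.221] side [417.137 257.423] top [408.946 192.717]
0.7 [343.13  256.193 303.795 269.527 269.939 280.983] side [414.925 261.252] top [409.127 196.509]
0.8 [333.321 253.635 289.714 265.035 253.115 274.586] side [412.846 265.127] top [409.177 200.024]
0.9 [324.856 250.953 278.179 260.448 239.995 268.203] side [410.924 269.001] top [409.098 203.225]
1.0 [317.778 248.199 269.135 255.865 230.348 261.969] side [409.18  272.829] top [408.895 206.08 ]
1.1 [312.091 245.418 262.462 251.365 223.866 255.985] side [407.635 276.565] top [408.572 208.564]
1.2 [307.771 242.652 257.996 247.009 220.21  250.316] side [406.304 280.167] top [408.137 210.656]
```

step_arm(series=[0,-30,0,0,1,0,-30,0,0,1,0,0,-38,0,1,0,0,-38,0,1,0,0,0,0,1,0,26,0,0,1,0,26,0,0,1,0,28,0,0,1])

```text
t: 6.4
position: [0.5832, -0.2133, 0.1847]
tool_rot: [-0.545, 0.449, -0.45, 0.546]
contact_force: [0.1, 0.6, -0.2]
gripper_width: 0.0929
```

step_arm(series=[0,0,0,0,1,0,0,12,0,1,0,0,12,0,1,0,0,12,0,0.5,0,0,10,0,0.3])

```text
t: 6.9
position: [0.6287, -0.2052, 0.1879]
tool_rot: [0.547, -0.449, 0.45, -0.545]
contact_force: [-5.3, -0.6, 4.1]
gripper_width: 0.0839
```

```bash
python3 - <<'E'
from h import *
plan(S(0,-.194,.185),np.degrees(YAW),1)
w=save('wrist','w5.png');print(bot.search_frame('wrist','lever_grip')[:2])
E
```

```text
t 6.9 pos [ 0.6287 -0.2052  0.1879] head 11.06 need [27.5  6.3 -2.9] turn 0.0 rows 1 F [-5.3 -0.6  4.1] w 0.0839 J6 -0.59
[-0.9, 2.9, 28.2, np.float64(0.0), 1]
[{'extent': [309.3, 263.8, 167.8, 118.7], 'conf': 0.55}]
```

step_arm(series=[0,0,9,0,0,0,0,9,0,0,0,0,9,0,-0.3,0,0,0,0,-1,0,0,0,0,-1,0,0,0,0,-1,0,0,0,0,-1,0,0,0,0,-1])

```text
t: 7.8
position: [0.6533, -0.1992, 0.1848]
tool_rot: [0.546, -0.45, 0.449, -0.546]
contact_force: [-2.1, -0.9, 1.5]
gripper_width: 0.0197
```

```bash
python3 - <<'E'
from h import *
plan(S(0,-.194,.185),np.degrees(YAW),1)
save('side','s4.png');w=save('wrist','w6.png')
s=cv2.imread('pics/s4.png')[180:340,320:500]
cv2.imwrite('pics/c4.png',np.hstack([cv2.resize(s,(450,400),interpolation=cv2.INTER_CUBIC),cv2.resize(cv2.imread('pics/w6.png')[150:350,245:415],(340,400))]))
E
```

```text
t 7.8 pos [ 0.6533 -0.1992  0.1848] head 11.03 need [2.9 0.3 0.2] turn -0.0 rows 1 F [-2.1 -0.9  1.5] w 0.0197 J6 -0.57
[0.3, -0.2, 2.9, np.float64(-0.03), 1]
```

View pics/c4.png

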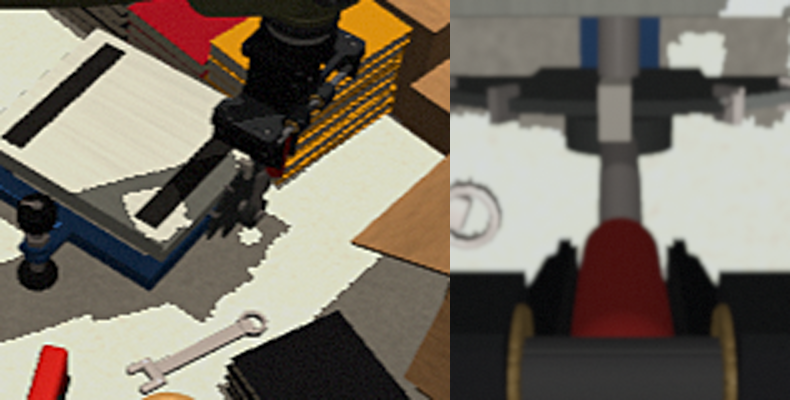

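step_arm(series=[0,0,0,0,0,0,0,0,0,0,0,0,0,0,0,0,-35,0,0,0,0,-45,0,0,0,0,-40,0,0,0,0,0,0,0,0])

```text
t: 8.6
position: [0.6568, -0.2001, 0.314]
tool_rot: [-0.544, 0.445, -0.454, 0.547]
contact_force: [0.7, -0.4, 1.0]
gripper_width: 0.0477
```

```bash
python3 - <<'E'
from h import *
np.set_printoptions(precision=4,suppress=True)
im=save('wrist','w7.png')
print(bot.search_frame('wrist','lever_grip')[:1])
hsv=cv2.cvtColor(im,cv2.COLOR_RGB2HSV)
m=((hsv[...,0]<8)|(hsv[...,0]>172))&(hsv[...,1]>150)&(hsv[...,2]>50)
m[:, :270]=0;m[:,400:]=0;m[330:]=0;m[:200]=0
for r in range(220,325,8):
    c=np.flatnonzero(m[r]); print(r,len(c),c.mean() if len(c) else None,end='; ')
g=im.min(2)
cv2.imwrite('pics/c5.png',cv2.resize(cv2.imread('pics/w7.png')[190:330,250:420],None,fx=3,fy=3))
plan((.46-.03,.358,.25),69,0.1)
E
```

```text
[{'extent': [325.4, 219.1, 38.9, 71.8], 'conf': 0.69}]
220 19 324.0; 228 22 324.5; 236 24 324.5; 244 23 325.0; 252 2 324.5; 260 0 None; 268 0 None; 276 0 None; 284 0 None; 292 0 None; 300 0 None; 308 0 None; 316 0 None; 324 0 None; t 8.7 pos [ 0.6546 -0.1994  0.3067] head 11.04 need [-224.6  557.4  -56.7] turn -58.0 rows 14 F [ 0.5  0.2 -1.1] w 0.0474 J6 -0.57
[-42.1, 4.0, -8.1, np.float64(-4.14), 0.1, -42.6, 4.0, -5.1, np.float64(-4.14), 0.1, -42.9, 4.0, -2.0, np.float64(-4.14), 0.1, -42.9, 4.0, 1.1, np.float64(-4.14), 0.1, -42.7, 4.0, 4.2, np.float64(-4.14), 0.1, -42.3, 4.0, 7.3, np.float64(-4.14), 0.1, -41.7, 4.0, 10.3, np.float64(-4.14), 0.1, -40.8, 4.0, 13.3, np.float64(-4.14), 0.1]
[-39.7, 4.0, 16.2, np.float64(-4.14), 0.1, -38.5, 4.0, 19.1, np.float64(-4.14), 0.1, -37.0, 4.0, 21.8, np.float64(-4.14), 0.1, -35.3, 4.0, 24.4, np.float64(-4.14), 0.1, -33.5, 4.0, 26.9, np.float64(-4.14), 0.1, -31.4, 4.0, 29.2, np.float64(-4.14), 0.1]
```

View pics/c5.png

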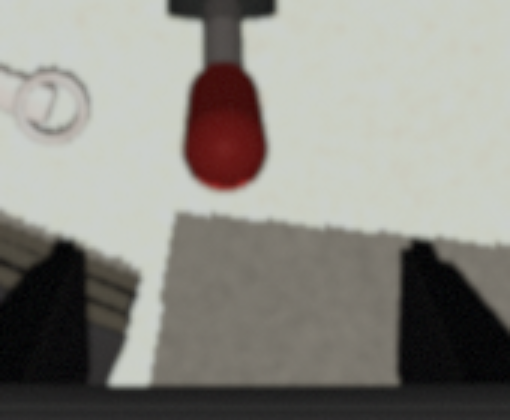

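```bash
python3 - <<'E'
from h import *
im=cv2.imread('pics/w7.png');g=im.min(2).astype(int)
for r in range(160,215,6): print(r,g[r,300:350:2].tolist())
E
```

```text
160 [108, 109, 107, 106, 106, 69, 28, 30, 45, 73, 81, 89, 91, 82, 74, 57, 27, 29, 30, 94, 107, 105, 104, 106, 107]
166 [102, 103, 104, 103, 102, 77, 29, 29, 46, 71, 81, 88, 91, 82, 74, 58, 28, 29, 32, 92, 105, 105, 104, 104, 104]
172 [26, 25, 25, 27, 28, 26, 27, 24, 50, 116, 127, 126, 128, 118, 53, 26, 26, 24, 24, 25, 26, 27, 23, 24, 25]
178 [57, 54, 47, 57, 61, 59, 51, 47, 61, 116, 126, 126, 126, 118, 61, 47, 58, 58, 60, 60, 60, 61, 66, 82, 87]
184 [197, 195, 183, 73, 32, 31, 30, 29, 49, 113, 126, 126, 126, 117, 57, 35, 31, 30, 28, 30, 36, 140, 197, 197, 198]
190 [200, 201, 188, 75, 31, 34, 37, 36, 38, 44, 52, 57, 57, 56, 49, 39, 37, 38, 34, 33, 36, 143, 195, 197, 194]
196 [199, 199, 196, 180, 163, 150, 135, 128, 109, 58, 63, 72, 73, 69, 57, 76, 129, 137, 152, 170, 177, 192, 195, 193, 193]
202 [197, 193, 193, 196, 197, 196, 195, 197, 188, 95, 69, 76, 75, 74, 66, 118, 189, 193, 195, 195, 196, 199, 200, 199, 197]
208 [200, 199, 197, 198, 198, 198, 200, 198, 185, 93, 69, 74, 76, 74, 68, 113, 189, 195, 198, 201, 201, 196, 196, 198, 199]
214 [199, 201, 201, 198, 198, 196, 195, 182, 112, 32, 11, 12, 13, 15, 11, 23, 115, 185, 198, 200, 198, 197, 199, 200, 198]
```

step_arm(series=[-42,4,-8,-4.1,0.1,-42.5,4,-5,-4.1,0.1,-43,4,-2,-4.1,0.1,-43,4,1,-4.1,0.1,-42.5,4,4,-4.1,0.1,-42.5,4,7,-4.1,0.1,-42,4,10,-4.1,0.1,-41,4,13,-4.1,0.1])

```text
t: 9.5
position: [0.5232, 0.1207, 0.27]
tool_rot: [0.651, -0.278, 0.275, -0.65]
contact_force: [0.2, 0.5, -0.3]
gripper_width: 0.0523
```

step_arm(series=[-40,4,16,-4.1,0.1,-38.5,4,19,-4.1,0.1,-37,4,22,-4.1,0.1,-35,4,24.5,-4.1,0.1,-33.5,4,27,-4.1,0.1,-31.5,4,29,-4.1,0.1,0,0,0,0,0.1,0,0,0,0,0.1])

```text
t: 10.3
position: [0.4293, 0.3589, 0.2464]
tool_rot: [0.696, -0.133, 0.131, -0.694]
contact_force: [0.0, 0.1, -0.5]
gripper_width: 0.0526
```

```bash
python3 - <<'E'
from h import *
np.set_printoptions(precision=4,suppress=True)
im=save('wrist','w8.png');st=bot.read_state()
print(st['position'],np.abs(st['qvel']).max())
hsv=cv2.cvtColor(im,cv2.COLOR_RGB2HSV)
m=((hsv[...,0]>20)&(hsv[...,0]<36)&(hsv[...,1]>130)&(hsv[...,2]>90)).astype(np.uint8)
m=cv2.morphologyEx(m,cv2.MORPH_OPEN,np.ones((3,3),np.uint8))
pts=np.argwhere(m)[:,::-1].astype(np.float32);print(len(pts),pts.min(0),pts.max(0))
r=cv2.minAreaRect(pts);print(r,cv2.boxPoints(r))
print(bot.search_frame('wrist','level_mid')[:2])
for p in cv2.boxPoints(r): print(atz('wrist',p,.048))
print('center',atz('wrist',r[0],.048))
E
```

```text
[0.4299 0.3583 0.247 ] 0.027864321858766535
2869 [339. 145.] [366. 318.]
((352.5000305175781, 231.50001525878906), (26.26207733154297, 173.19248962402344), 0.41820991039276123) [[338.7373 317.9981]
 [340.0014 144.8102]
 [366.2628 145.0019]
 [364.9986 318.1898]]
[{'extent': [354.2, 228.1, 34.6, 181.9], 'conf': 0.8}]
[0.5332 0.3259 0.048 ]
[0.3733 0.3896 0.048 ]
[0.3823 0.4119 0.048 ]
[0.5433 0.3507 0.048 ]
center [0.4537 0.3711 0.048 ]
```

View pics/w8.png

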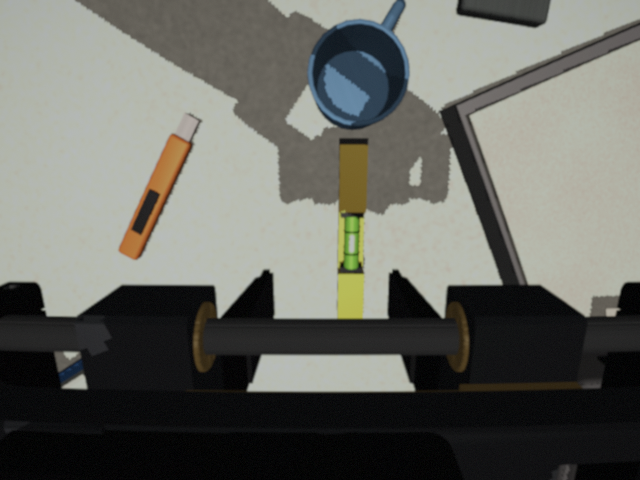

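```bash
python3 - <<'E'
from h import *
np.set_printoptions(precision=4,suppress=True)
v=atz('wrist',(351.5,242),.046);e=atz('wrist',(353.5,141),.048);f=atz('wrist',(351.5,316),.048)
d=f-e;d/=np.linalg.norm(d);print('vial',v,'end',e,'end+100',e+.1*d,'axis',np.degrees(np.arctan2(d[1],d[0])))
c=(v+e+.1*d)/2
plan((c[0],c[1],.12),90+np.degrees(np.arctan2(d[1],d[0])),0.1)
E
```

```text
vial [0.4636 0.3664 0.046 ] end [0.3747 0.4023 0.048 ] end+100 [0.4677 0.3657 0.048 ] axis -21.514441944854603
t 10.4 pos [0.4304 0.358  0.2475] head 68.37 need [  35.3    8.1 -127.5] turn -0.1 rows 3 F [0.5 0.6 0.1] w 0.0521 J6 -0.6
[9.9, 42.5, 6.8, np.float64(-0.04), 0.1, 9.9, 42.5, 6.8, np.float64(-0.04), 0.1, 9.9, 42.5, 6.8, np.float64(-0.04), 0.1]
```

step_arm(series=[10,42.5,7,0,0.3,10,42.5,7,0,0.3,10,42.5,7,0,0.3,0,0,0,0,0.3])

```text
t: 10.8
position: [0.4635, 0.3632, 0.1136]
tool_rot: [0.698, -0.137, 0.13, -0.691]
contact_force: [-0.0, -0.6, -0.8]
gripper_width: 0.062
```

```bash
python3 - <<'E'
from h import *
np.set_printoptions(precision=4,suppress=True)
im=save('wrist','w9.png')
hsv=cv2.cvtColor(im,cv2.COLOR_RGB2HSV)
m=((hsv[...,0]>20)&(hsv[...,0]<36)&(hsv[...,1]>130)&(hsv[...,2]>90)).astype(np.uint8)
m=cv2.morphologyEx(m,cv2.MORPH_OPEN,np.ones((3,3),np.uint8))
for r in range(20,330,20):
    c=np.flatnonzero(m[r])
    if len(c): print(r,c.min(),c.max(),atz('wrist',((c.min()+c.max())/2,r),.048)[:2])
plan((.4655,.366,.04),68.5,0.3)
E
```

```text
140 348 358 [0.4059 0.402 ]
160 317 358 [0.4134 0.3891]
180 317 358 [0.4246 0.3847]
200 317 357 [0.4359 0.38  ]
220 318 355 [0.4474 0.3751]
240 319 355 [0.4594 0.3707]
260 322 354 [0.4719 0.3665]
300 319 355 [0.4971 0.3558]
t 10.85 pos [0.4648 0.3647 0.1177] head 68.27 need [  0.7   1.3 -77.7] turn -0.2 rows 2 F [-1.  -0.2  0.1] w 0.0618 J6 -0.62
[0.1, 38.8, 0.7, np.float64(-0.11), 0.3, 0.1, 38.8, 0.7, np.float64(-0.11), 0.3]
```

step_arm(series=[0,40,3,0,0.3,0,37,1,0,0.3,0,0,0,0,0.3,0,0,0,0,-1,0,0,0,0,-1,0,0,0,0,-1,0,0,0,0,-1], grip_force=25)

```text
t: 11.55
position: [0.4687, 0.3719, 0.0466]
tool_rot: [-0.694, 0.131, -0.133, 0.696]
contact_force: [0.9, 0.3, 0.4]
gripper_width: 0.035
```

```bash
python3 - <<'E'
from h import *
plan(S(-.005,0,.20),101.06,-1)
E
```

```text
t 11.55 pos [0.4687 0.3719 0.0466] head 68.43 need [ 145.4 -381.4  153.4] turn -32.6 rows 10 F [0.9 0.3 0.4] w 0.035 J6 -0.61
[27.5, -15.3, -30.1, np.float64(-3.26), -1, 25.8, -15.3, -31.6, np.float64(-3.26), -1, 23.9, -15.3, -33.1, np.float64(-3.26), -1, 22.0, -15.3, -34.4, np.float64(-3.26), -1, 20.0, -15.3, -35.6, np.float64(-3.26), -1, 18.0, -15.3, -36.6, np.float64(-3.26), -1, 15.9, -15.3, -37.6, np.float64(-3.26), -1, 13.7, -15.3, -38.5, np.float64(-3.26), -1]
[11.5, -15.3, -39.2, np.float64(-3.26), -1, 9.2, -15.3, -39.8, np.float64(-3.26), -1]
```

step_arm(series=[0,5,0,0,-1,0,0,0,0,-1,0,0,0,0,-1,0,0,0,0,-1])

```text
t: 11.95
position: [0.4705, 0.3746, 0.0498]
tool_rot: [-0.692, 0.131, -0.134, 0.697]
contact_force: [-13.3, -0.8, 39.0]
gripper_width: 0.0039
```

```bash
python3 - <<'E'
from h import *
plan(S(-.005,0,.20),101.06,-1)
E
```

```text
t 11.95 pos [0.4705 0.3746 0.0498] head 68.39 need [ 143.6 -384.1  150.2] turn -32.7 rows 10 F [-13.3  -0.8  39. ] w 0.0039 J6 -0.61
[27.5, -15.0, -30.4, np.float64(-3.27), -1, 25.7, -15.0, -31.9, np.float64(-3.27), -1, 23.9, -15.0, -33.4, np.float64(-3.27), -1, 21.9, -15.0, -34.7, np.float64(-3.27), -1, 19.9, -15.0, -35.9, np.float64(-3.27), -1, 17.8, -15.0, -36.9, np.float64(-3.27), -1, 15.7, -15.0, -37.9, np.float64(-3.27), -1, 13.5, -15.0, -38.7, np.float64(-3.27), -1]
[11.3, -15.0, -39.4, np.float64(-3.27), -1, 9.0, -15.0, -40.0, np.float64(-3.27), -1]
```

step_arm(series=[0,-30,0,0,-1,0,-40,0,0,0.3,-15,-40,0,0,0.3,0,0,0,0,0.3,0,0,0,0,0.3])

```text
t: 12.45
position: [0.4542, 0.3773, 0.1511]
tool_rot: [-0.694, 0.131, -0.133, 0.696]
contact_force: [0.0, 0.0, -0.9]
gripper_width: 0.0275
```

```bash
python3 - <<'E'
from h import *
save('wrist','w10.png');print(bot.read_state()['position'],bot.read_state()['t'])
save('side','s10.png')
s=cv2.imread('pics/s10.png')[160:300,180:330]
cv2.imwrite('pics/c10.png',np.hstack([cv2.resize(s,(430,400),interpolation=cv2.INTER_CUBIC),cv2.resize(cv2.imread('pics/w10.png')[60:340,200:460],(370,400))]))
E
```

```text
[0.45335227 0.37653616 0.14898494] 12.5
```

View pics/c10.png

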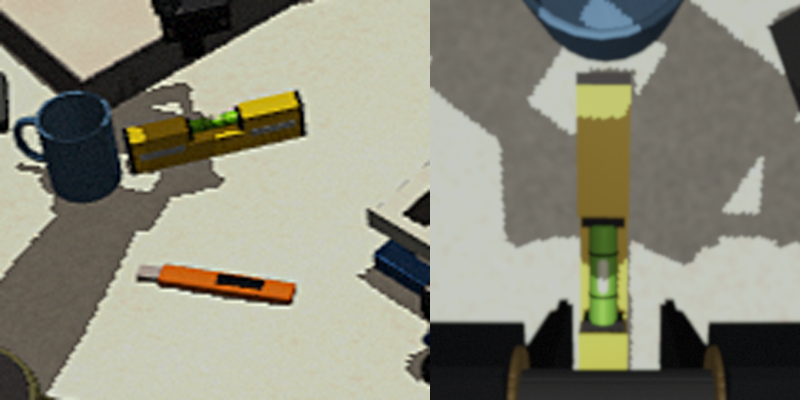

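```bash
python3 - <<'E'
from h import *
np.set_printoptions(precision=4,suppress=True)
a=atz('wrist',(321.8,215),.048);b=atz('wrist',(321.3,289.5),.048);e=atz('wrist',(323,112.5),.048)
d=b-e;d/=np.linalg.norm(d);c=(a+b)/2;print(c,np.linalg.norm(b-a),e+.1*d,np.degrees(np.arctan2(d[1],d[0])))
plan((c[0],c[1],.03),90+np.degrees(np.arctan2(d[1],d[0])),0.3)
E
```

```text
[0.4599 0.3662 0.048 ] 0.05532864757219223 [0.4632 0.3648 0.048 ] -22.394396090291295
t 12.55 pos [0.4529 0.3761 0.1478] head 68.43 need [   7.    -9.9 -117.8] turn 0.8 rows 3 F [-0.6  0.3 -0.3] w 0.0356 J6 -0.59
[3.4, 39.3, -2.2, np.float64(0.28), 0.3, 3.4, 39.3, -2.2, np.float64(0.28), 0.3, 3.4, 39.3, -2.2, np.float64(0.28), 0.3]
```

step_arm(series=[11,0,-6.5,0.8,0.3,0,0,0,0,0.3,0,35,0,0,0.3,0,40,0,0,0.3,0,43,0,0,0.3,0,0,0,0,0.3,0,0,0,0,-0.2,0,0,0,0,-1])

```text
t: 13.35
position: [0.4632, 0.3675, 0.0338]
tool_rot: [-0.693, 0.136, -0.138, 0.695]
contact_force: [-0.4, -0.0, 0.6]
gripper_width: 0.0512
```

step_arm(series=[0,0,0,0,-1,0,0,0,0,-1,0,0,0,0,-1,0,0,0,0,-1])

```text
t: 13.75
position: [0.4621, 0.3671, 0.0326]
tool_rot: [-0.693, 0.137, -0.138, 0.694]
contact_force: [-0.7, -0.9, 4.6]
gripper_width: 0.0258
```

```bash
python3 - <<'E'
from h import *
plan(S(-.006,0,.19),101.06,-1)
E
```

```text
t 13.75 pos [0.4621 0.3671 0.0326] head 67.64 need [ 151.  -376.7  157.4] turn -33.4 rows 10 F [-0.7 -0.9  4.6] w 0.0258 J6 -0.6
[28.3, -15.7, -29.1, np.float64(-3.34), -1, 26.5, -15.7, -30.7, np.float64(-3.34), -1, 24.7, -15.7, -32.2, np.float64(-3.34), -1, 22.8, -15.7, -33.6, np.float64(-3.34), -1, 20.8, -15.7, -34.9, np.float64(-3.34), -1, 18.7, -15.7, -36.0, np.float64(-3.34), -1, 16.6, -15.7, -37.0, np.float64(-3.34), -1, 14.4, -15.7, -37.9, np.float64(-3.34), -1]
[12.2, -15.7, -38.7, np.float64(-3.34), -1, 9.9, -15.7, -39.4, np.float64(-3.34), -1]
```

step_arm(series=[0,-35,0,0,-1,0,-45,0,0,-1,28.5,-30,-29,-3.3,-1,26.5,-25,-30.5,-3.3,-1,24.5,-22,-32,-3.3,-1,23,0,-33.5,-3.3,-1,21,0,-35,-3.3,-1,18.5,0,-36,-3.3,-1])

```text
t: 14.55
position: [0.5514, 0.1395, 0.1873]
tool_rot: [0.707, -0.015, 0.015, -0.707]
contact_force: [0.1, -0.5, -3.6]
gripper_width: 0.0258
```

step_arm(series=[16.5,0,-37,-3.4,-1,14.5,0,-38,-3.4,-1,12,0,-38.5,-3.4,-1,10,0,-39.5,-3.4,-1,0,0,0,0,-1,0,0,0,0,-1])

```text
t: 15.15
position: [0.6108, -0.0103, 0.1867]
tool_rot: [-0.704, -0.066, 0.068, 0.704]
contact_force: [0.2, 0.1, -1.9]
gripper_width: 0.0262
```

```bash
python3 - <<'E'
from h import *
im=save('wrist','w11.png')
cv2.imwrite('pics/w11c.png',cv2.imread('pics/w11.png')[:340])
plan(S(-.006,0,.1326),101.06,-1)
E
```

```text
t 15.2 pos [ 0.6107 -0.0094  0.1869] head 100.98 need [  2.4  -0.2 -54.3] turn -0.1 rows 2 F [ 0.4  0.2 -2.9] w 0.0259 J6 -1.87
[1.2, 27.1, -0.3, np.float64(-0.04), -1, 1.2, 27.1, -0.3, np.float64(-0.04), -1]
```

View pics/w11c.png

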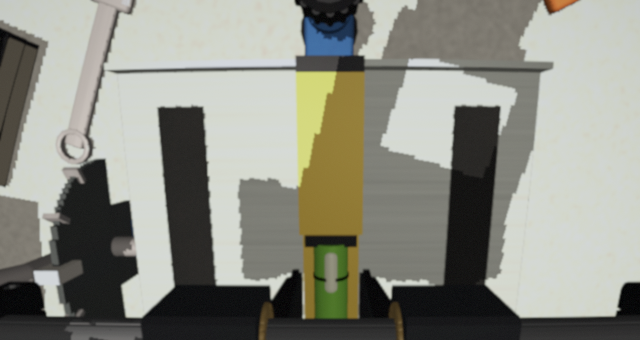

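```bash
python3 - <<'E'
from h import *
c,s=np.cos(YAW),np.sin(YAW)
for uv,z in(((330,56),.2024),((330,61),.2024),((230,70),.114),((230,70),.1),((450,66),.114),((323,7),.122)):
    q=atz('wrist',uv,z)[:2]-MID;print(uv,z,q@[c,s],q@[-s,c])
q=np.array(bot.read_state()['position'][:2])-MID;print('tcp',q@[c,s])
E
```

```text
(330, 56) 0.2024 -0.10665645859521668 0.00020687601576441805
(330, 61) 0.2024 -0.10490054114926084 0.0002040947791802101
(230, 70) 0.114 -0.11716793174251922 -0.05822551577552004
(230, 70) 0.1 -0.11957104569821564 -0.061560783581552404
(450, 66) 0.114 -0.11942215165947878 0.07049729745359805
(323, 7) 0.122 -0.1484455662128135 -0.003536337479666359
tcp -0.008314001047535668
```

step_arm(series=[3,25,0,0,-1,0,20,0,0,-1,0,7,0,0,-1,0,2,0,0,-1,0,0,0,0,-1])

```text
t: 15.7
position: [0.6146, -0.0085, 0.1345]
tool_rot: [0.704, 0.069, -0.068, -0.704]
contact_force: [0.1, -0.4, -1.7]
gripper_width: 0.0261
```

step_arm(series=[0,2,0,0,-1,0,2,0,0,-1,0,0,0,0,-1])

```text
t: 16.0
position: [0.6153, -0.0092, 0.1316]
tool_rot: [0.704, 0.069, -0.067, -0.704]
contact_force: [-0.6, 0.1, 2.2]
gripper_width: 0.0258
```

step_arm(series=[0,0,0,0,0.1,0,0,0,0,0.1,0,0,0,0,0.1,10,-40,0,0,0.1,20,-40,0,0,0.1,20,0,0,0,0.1,0,0,0,0,0.1,0,0,0,0,0.1])

```text
t: 16.8
position: [0.6629, 0.0004, 0.2089]
tool_rot: [-0.704, -0.067, 0.069, 0.704]
contact_force: [-0.2, 0.1, -0.9]
gripper_width: 0.0523
```

```bash
python3 - <<'E'
from h import *
im=save('wrist','w12.png')
print(proj('wrist',[S(-.004,0,.148),S(-.035,0,.148),S(.027,0,.148)]))
cv2.imwrite('pics/w12c.png',cv2.resize(cv2.imread('pics/w12.png')[40:300,260:400],None,fx=2.3,fy=2.3))
plan(S(-.165,0,.25),-20,0.3)
E
```

```text
[[330.27800776 175.48892065]
 [330.24415129 120.48980487]
 [330.31059831 227.4635988 ]]
t 16.85 pos [6.624e-01 4.000e-04 2.083e-01] head 101.03 need [-205.3  -40.5   41.7] turn 121.0 rows 15 F [-1.1  0.1 -1.2] w 0.0522 J6 -1.84
[-14.0, -2.8, -0.0, np.float64(8.07), 0.3, -13.8, -2.8, -2.0, np.float64(8.07), 0.3, -13.4, -2.8, -3.9, np.float64(8.07), 0.3, -12.7, -2.8, -5.8, np.float64(8.07), 0.3, -11.8, -2.8, -7.5, np.float64(8.07), 0.3, -10.6, -2.8, -9.1, np.float64(8.07), 0.3, -9.2, -2.8, -10.5, np.float64(8.07), 0.3, -7.7, -2.8, -11.6, np.float64(8.07), 0.3]
[-6.0, -2.8, -12.6, np.float64(8.07), 0.3, -4.1, -2.8, -13.3, np.float64(8.07), 0.3, -2.2, -2.8, -13.8, np.float64(8.07), 0.3, -0.3, -2.8, -13.9, np.float64(8.07), 0.3, 1.7, -2.8, -13.8, np.float64(8.07), 0.3, 3.6, -2.8, -13.5, np.float64(8.07), 0.3, 5.5, -2.8, -12.8, np.float64(8.07), 0.3]
```

View pics/w12c.png

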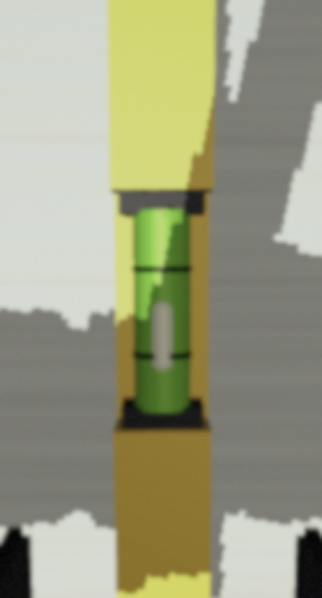

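```bash
python3 - <<'E'
from h import *
plan(S(-.165,0,.21),141,0.3)
E
```

```text
t 16.85 pos [6.624e-01 4.000e-04 2.083e-01] head 101.03 need [-205.3  -40.5    1.7] turn -40.0 rows 5 F [-1.1  0.1 -1.2] w 0.0522 J6 -1.84
[-41.9, -0.3, -0.1, np.float64(-7.99), 0.3, -41.5, -0.3, 5.7, np.float64(-7.99), 0.3, -40.3, -0.3, 11.4, np.float64(-7.99), 0.3, -38.3, -0.3, 16.9, np.float64(-7.99), 0.3, -35.6, -0.3, 22.1, np.float64(-7.99), 0.3]
```

step_arm(series=[-42,0,0,-8,0.3,-41.5,0,5.5,-8,0.3,-40.5,0,11.5,-8,0.3,-38.5,0,17,-8,0.3,-35.5,0,22,-8,0.3,0,0,0,0,0.3,0,0,0,0,0.3])

```text
t: 17.55
position: [0.4564, -0.0405, 0.2091]
tool_rot: [-0.638, -0.304, 0.304, 0.639]
contact_force: [0.7, -0.1, 0.5]
gripper_width: 0.0618
```

```bash
python3 - <<'E'
from h import *
im=save('wrist','w13.png')
r=bot.search_frame('wrist','foot_knob');print(r[:2])
print('expected',proj('wrist',[S(-.165,0,.122)]))
if r: print(atz('wrist',r[0]['extent'][:2],.122),S(-.165,0,.122))
d=im.max(2)[200:285,260:400]; print(d[::8,::6])
plan(S(-.165,0,.115),141,0.3)
E
```

```text
[{'extent': [331.9, 234.7, 59.9, 66.9], 'conf': 0.62}]
expected [[332.46640549 243.40775131]]
[ 0.4535425  -0.04511378  0.122     ] (np.float64(0.4570635153560338), np.float64(-0.040147668810743484), 0.122)
[[180 199 196 197 174 116 112 110 109  14  26  71  56  27  16  15 113 115
  115 117 112 114 112 112]
 [110 117 184 198 189 112 107 110  52  27  10  50  20  44  12  11  82 113
  112 114 114 117 110 116]
 [ 37 112 111 129 175 106 113 110  27  12  15  18  19  16  12  11  36 115
  111 112 112 113 117 116]
 [ 72  43  57 111 115 113 111  42  13  18  21  19  24  24  21  17  12 109
  109 115 116 114 113 112]
 [ 66  70  55  35  93 108  58  28  12  20  22  33  81  36  25  24  17  21
  112 114 112 116 114 112]
 [ 67  67  67  66  44  59  68  17  17  20  18 101 101 115  82  33  21  76
  115 111 112 111 115 116]
 [ 58  60  67  66  66  65  68  69  11  21  21  33  83  37  33  80  74  72
  109 117 115 114 113 112]
 [ 82  59  60  66  66  67  67  69  54  16  20  19  21  21  24  14  19 114
  112 113 112 119 112 116]
 [109 109  64  60  59  67  67  68  68  57  26  14  14  13  62 103 112 196
  126 110 111 114 114 117]
 [ 66 108 109 105  59  62  58  68  67  67  62  40  52 115 111 183 200 199
  199 117 110 112 115 107]
 [ 13 108 110 109 110  93  59  60  60  66  68  68  57  37  89 110 114 188
  199 200 111 117 111  94]]
t 17.65 pos [ 0.4579 -0.0404  0.2098] head 140.99 need [ -0.9   0.3 -94.8] turn -0.0 rows 3 F [-1.1 -1.  -0.4] w 0.0618 J6 -2.67
[-0.1, 31.6, 0.3, np.float64(-0.0), 0.3, -0.1, 31.6, 0.3, np.float64(-0.0), 0.3, -0.1, 31.6, 0.3, np.float64(-0.0), 0.3]
```

step_arm(series=[-2,32,0,0,0.3,0,32,0,0,0.3,0,31,0,0,0.3,0,0,0,0,-1,0,0,0,0,-1,0,0,0,0,-1,0,0,0,0,-1], grip_force=30)

```text
t: 18.35
position: [0.4557, -0.0402, 0.1166]
tool_rot: [-0.636, -0.304, 0.305, 0.64]
contact_force: [-6.8, 6.4, 8.5]
gripper_width: 0.0355
```

```bash
python3 - <<'E'
from h import *
np.set_printoptions(precision=1,suppress=True)
s=bot.read_state();M=R.from_quat(s['tool_rot']).as_matrix();p=s['position']
w=s['gripper_width']*500;print(s['t'],p,w,s['contact_force'],s['wrist_torque'])
T=lambda x,y,z:p+M@np.array([x,y,z])/1000
for y in(0,10,22):
  print(y,proj('wrist',[T(-10,y,26),T(10,y,26),T(-10,y,38)]).ravel())
im=cv2.imread('pics/w12.png')   # opening .0523
print(im.max(2)[250:320:5,376:440:4])
im=save('wrist','w14.png')
print(im.max(2)[180:320:7,240:420:7])
E
```

```text
18.35 [ 0.5 -0.   0.1] 17.727446443852482 [-6.8  6.4  8.5] [ 1.4  1.5 -0. ]
0 [388.4 271.  386.8 311.3 414.5 271. ]
10 [385.5 264.4 384.1 302.9 410.2 264.4]
22 [382.3 257.3 381.1 293.9 405.7 257.3]
[[125 126 125 125 125 125 125 124 124 124 124 124 123 124 124  76]
 [123 123 123 123 124 123 123 123 124 123 123 124 124 124 124  68]
 [126 126 126 125 125 124 126 124 124 124 124 125 124 123 123  55]
 [136 127 124 155 128 194 181 151 124 124 125 123 125 124 125  46]
 [218 219 218 218 154  83 211 218 195 185 210 208 195 157 133  31]
 [217 217 218 174  16   9  74 209 218 217 216 216 217 216 216  57]
 [216 216 216 162  16  15   7   5 115 217 216 216 216 216 211  40]
 [218 218 218 153  17  15   8  10   7  96 216 218 218 218 212  42]
 [216 216 216 145  13  14  11  13  10   7  74 212 214 213 206  41]
 [216 216 216 131  12  16  14  12   9   8   4  49 207 215 179  39]
 [214 214 214 116  16  15  16   9  12   8  10   5  38 205 186  40]
 [217 217 217  91  15  14  17  14   6   9   7   7   9  19 135  41]
 [217 218 218  71  15  13  15  13  12   5   9   8  10   7  11 189]
 [214 214 214 104  13  14  14  
[... 1517 characters left out ...]
26  24  24
   14  12  78 126 126 125 127 130]
 [ 76  75  76  73  60  33  10  16  18  23  21  23  33  86  41  25  25  24
   21  16   7  77 128 127 127 128]
 [ 43  44  76  74  58   9  11  15  20  20  21  23 108 107 105  35  21  23
   21  10  10  11 118 127 125  72]
 [ 17  18  74  74   9  10  14  14  18  20  20  35 107 110 121 130 120  73
   26  18  10   9   9 130 127  13]
 [ 17  14  75  10   8   7  10  11  18  20  19  21  99 104 104  59 118 130
  129  13  16   8   9  22 128  19]
 [ 47  68  25  12   9  12  15  16  14  17  21  20  22  19  23  23  21  22
   16  15  13   2  11  10  73  59]
 [ 76  67  13   9   8  11  13  15  73  16  19  24  20  22  21  20  24  16
   57  14  12  13   9   5  23  57]]
```

step_arm(series=[0,-3,0,0,0.3,0,0,0,0,0.3,0,0,0,0,0.3,0,0,0,0,0.3,0,10,0,0,0.3,0,8,0,0,0.3,0,0,0,0,0.3])

```text
t: 19.1
position: [0.455, -0.0417, 0.0977]
tool_rot: [-0.637, -0.303, 0.306, 0.639]
contact_force: [0.3, 0.1, -0.6]
gripper_width: 0.0615
```

step_arm(series=[0,0,0,0,-1,0,0,0,0,-1,0,0,0,0,-1,0,0,0,0,-1])

```text
t: 19.5
position: [0.4549, -0.0406, 0.1]
tool_rot: [-0.636, -0.303, 0.305, 0.64]
contact_force: [-6.1, 4.1, 5.0]
gripper_width: 0.0412
```

step_arm(series=[0,0,2,0,-1,0,0,0,8.5,-1,0,0,0,8.5,-1,0,0,0,8.5,-1,0,0,0,8.5,-1,0,0,0,8.5,-1,0,0,0,8.5,-1,0,0,0,8.5,-1])

```text
t: 20.3
position: [0.4554, -0.0421, 0.1001]
tool_rot: [0.706, -0.053, 0.055, -0.704]
contact_force: [1.4, -6.7, -2.1]
gripper_width: 0.0415
```

step_arm(series=[0,0,0,8.5,-1,0,0,0,8.5,-1,0,0,0,8.5,-1,0,0,0,8.5,-1,0,0,0,0,-1,0,0,0,0,-1])

```text
t: 20.9
position: [0.4551, -0.0429, 0.1001]
tool_rot: [0.661, -0.255, 0.257, -0.658]
contact_force: [-0.7, -8.4, -1.6]
gripper_width: 0.041
```

```bash
python3 - <<'E'
from h import *
plan(S(-.165,0,.115),46,0.3)
print(proj('wrist',[S(-.001,0,.148)]),proj('top',[S(-.001,0,.148)]))
E
```

```text
t 20.9 pos [ 0.4551 -0.0429  0.1001] head 47.53 need [ 2.   2.8 14.9] turn 1.5 rows 1 F [-0.7 -8.4 -1.6] w 0.041 J6 -1.04
[-0.4, -14.9, 3.4, np.float64(1.53), 0.3]
[[637.96536221 534.65186269]] [[330.15274371 185.3629841 ]]
```

step_arm(series=[0,0,0,0,0.2,0,0,0,0,0.2,0,0,0,0,0.2,0,-45,0,0,0.2,0,-45,0,0,0.2])

```text
t: 21.4
position: [0.4537, -0.0403, 0.1895]
tool_rot: [0.659, -0.257, 0.255, -0.659]
contact_force: [0.6, -0.5, 0.7]
gripper_width: 0.0571
```

```bash
python3 - <<'E'
from h import *
plan(S(.044,0,.209),101.06,-1,step=32)
E
```

```text
t 21.4 pos [ 0.4537 -0.0403  0.1895] head 47.55 need [208.5  40.2  19.5] turn -53.5 rows 7 F [ 0.6 -0.5  0.7] w 0.0571 J6 -1.04
[18.1, -2.8, 24.3, np.float64(-7.64), -1, 21.2, -2.8, 21.7, np.float64(-7.64), -1, 23.9, -2.8, 18.7, np.float64(-7.64), -1, 26.2, -2.8, 15.4, np.float64(-7.64), -1, 28.0, -2.8, 11.7, np.float64(-7.64), -1, 29.3, -2.8, 7.9, np.float64(-7.64), -1, 30.1, -2.8, 4.0, np.float64(-7.64), -1]
```

step_arm(series=[18,-3,24.5,-7.6,-1,21,-3,21.5,-7.6,-1,24,-3,18.5,-7.6,-1,26,-3,15.5,-7.6,-1,28,-3,11.5,-7.6,-1,29.5,-3,8,-7.7,-1,30,-2,4,-7.7,-1,0,0,0,0,-1])

```text
t: 22.2
position: [0.6659, -0.0003, 0.2097]
tool_rot: [-0.704, -0.069, 0.068, 0.704]
contact_force: [-0.1, 0.5, -1.1]
gripper_width: 0.0015
```

```bash
cat >> h.py <<'E'
def bubble(fn,scale=2.3):
    """bubble offset (mm, + = image down = back) from vial lines, by colour profile along the vial"""
    im=save('wrist',fn);hsv=cv2.cvtColor(im,cv2.COLOR_RGB2HSV)
    green=(hsv[...,0]>36)&(hsv[...,0]<75)&(hsv[...,1]>100)&(hsv[...,2]>50)
    n,lab,stt,cen=cv2.connectedComponentsWithStats(cv2.morphologyEx(green.astype(np.uint8),cv2.MORPH_CLOSE,np.ones((25,9),np.uint8)))
    i=1+np.argmax(stt[1:,4]);x,y,w,h,_=stt[i];print('vial box',x,y,w,h)
    xc=x+w//2
    V=im[y:y+h,x+2:x+w-2].astype(int)
    g=V[:,:,1]; sat=hsv[y:y+h,x:x+w,1].astype(int)
    pale=(sat[:,w//2-3:w//2+4].mean(1)); dark=np.r_[g[:,:3].T,g[:,-3:].T].mean(0)
    return im,y,pale.round().astype(int),dark.round().astype(int)
E
python3 - <<'E'
from h import *
im,y,p,d=bubble('w15.png')
print(y);print('sat',p.tolist());print('edge',d.tolist())
plan(S(.044,0,.209),101.06,-1)
E
```

```text
vial box 320 126 25 91
126
sat [78, 125, 129, 125, 126, 126, 126, 126, 126, 126, 126, 126, 126, 126, 126, 127, 126, 127, 128, 129, 129, 128, 129, 132, 133, 137, 139, 123, 139, 151, 140, 102, 62, 42, 37, 37, 36, 35, 35, 36, 36, 36, 36, 37, 37, 37, 36, 36, 36, 36, 36, 36, 36, 37, 36, 36, 36, 36, 37, 39, 50, 81, 125, 153, 162, 159, 156, 160, 159, 160, 159, 158, 159, 160, 159, 159, 160, 159, 160, 160, 160, 160, 160, 161, 160, 160, 160, 159, 160, 159, 146]
edge [70, 97, 120, 133, 138, 140, 140, 139, 139, 139, 139, 139, 139, 139, 139, 139, 139, 139, 139, 139, 138, 138, 139, 139, 135, 120, 84, 64, 100, 130, 139, 138, 139, 138, 139, 139, 138, 139, 139, 139, 138, 139, 138, 137, 130, 120, 114, 110, 105, 103, 103, 103, 102, 100, 99, 98, 98, 98, 98, 98, 98, 98, 94, 80, 55, 44, 69, 90, 97, 98, 98, 98, 98, 98, 98, 98, 98, 98, 97, 98, 97, 98, 98, 98, 97, 97, 94, 86, 73, 55, 37]
t 22.25 pos [ 6.642e-01 -6.000e-04  2.095e-01] head 100.92 need [-2.   0.5 -0.5] turn -0.1 rows 1 F [-0.2  0.   0.5] w 0.001 J6 -1.84
[-1.9, 0.5, 0.9, np.float64(-0.14), -1]
```

step_arm(series=[-2,30,1,0,-1,0,22,0,0,-1,0,3,0,0,-1,0,0,0,0,-1])

```text
t: 22.65
position: [0.66, -0.0005, 0.1544]
tool_rot: [-0.704, -0.066, 0.068, 0.704]
contact_force: [-0.4, 0.4, 0.8]
gripper_width: 0.0005
```

step_arm(series=[0,3,0,0,-1,0,3,0,0,-1,0,0,0,0,-1,0,0,0,0,-1])

```text
t: 23.05
position: [0.6614, -0.0006, 0.1496]
tool_rot: [0.704, 0.068, -0.067, -0.704]
contact_force: [-0.6, -0.3, -0.2]
gripper_width: 0.0006
```

step_arm(series=[0,2,0,0,-1,0,2,0,0,-1,0,0,0,0,-1,0,0,0,0,-1])

```text
t: 23.45
position: [0.6612, -0.0005, 0.1449]
tool_rot: [-0.704, -0.067, 0.067, 0.704]
contact_force: [0.2, 0.7, -0.3]
gripper_width: 0.0006
```

step_arm(series=[0,2,0,0,-1,0,1,0,0,-1,0,0,0,0,-1])

```text
t: 23.75
position: [0.6612, -0.0005, 0.1448]
tool_rot: [0.704, 0.067, -0.067, -0.704]
contact_force: [-5.5, 0.8, 10.0]
gripper_width: 0.0005
```

```bash
python3 - <<'E'
from h import *
np.set_printoptions(precision=1,suppress=True)
im,y,p,d=bubble('w16.png')
print(y);print('sat',p.tolist());print('edge',d.tolist())
s=bot.read_state();M=R.from_quat(s['tool_rot']).as_matrix();p=s['position']
print(s['t'],p*1000,s['contact_force'])
T=lambda x,y,z:p+M@np.array([x,y,z])/1000
print(proj('wrist',[T(-10,0,0),T(-10,22,0),S(-.004,0,.148),S(.027,0,.148)]))
cv2.imwrite('pics/w16c.png',cv2.resize(cv2.imread('pics/w16.png')[60:340,230:430],None,fx=2,fy=2))
E
```

```text
vial box 314 132 34 122
132
sat [123, 148, 153, 154, 152, 153, 154, 153, 153, 154, 154, 154, 154, 154, 154, 153, 154, 154, 155, 155, 154, 156, 156, 154, 154, 155, 154, 155, 155, 155, 155, 155, 156, 155, 155, 148, 118, 143, 157, 157, 151, 121, 75, 45, 35, 35, 34, 35, 35, 35, 35, 35, 35, 34, 35, 35, 35, 35, 34, 35, 35, 34, 35, 35, 35, 35, 35, 35, 35, 35, 35, 35, 35, 35, 35, 35, 36, 36, 36, 35, 37, 43, 73, 118, 151, 160, 162, 155, 141, 158, 161, 160, 159, 160, 160, 159, 161, 161, 160, 161, 161, 161, 160, 160, 160, 161, 161, 161, 161, 163, 161, 161, 161, 162, 162, 163, 161, 163, 161, 163, 160, 130]
edge [70, 84, 96, 111, 126, 131, 130, 129, 125, 123, 123, 123, 123, 123, 119, 113, 111, 110, 110, 111, 110, 107, 102, 100, 100, 100, 100, 100, 100, 98, 96, 96, 95, 91, 73, 41, 24, 49, 76, 91, 94, 95, 95, 94, 94, 94, 94, 95, 94, 94, 94, 94, 94, 94, 94, 94, 94, 94, 94, 94, 94, 94, 94, 94, 94, 94, 94, 94, 94, 94, 94, 94, 94, 94, 94, 94, 94, 94, 94, 94, 94, 94, 93, 90, 81, 59, 32, 32, 61, 82, 91, 93, 93, 94, 94, 94, 94, 94, 94, 94, 94, 94, 93, 93, 93, 93, 94, 93, 92, 91, 90, 90, 90, 90, 89, 82, 69, 54, 41, 32, 25, 21]
23.8 [661.2  -0.5 144.8] [-5.6  0.9  9.7]
[[331.3 270.5]
 [331.2 256.8]
 [331.8 190.4]
 [331.9 259.9]]
```

View pics/w16c.png

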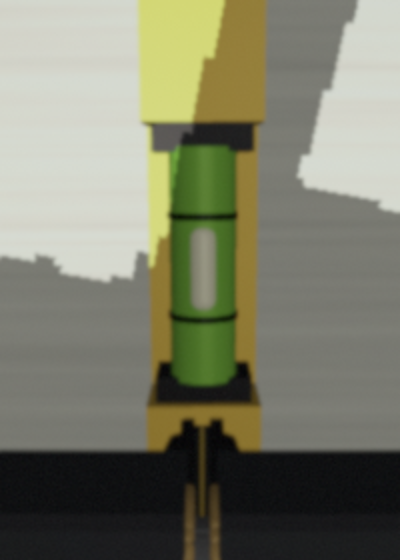

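step_arm(series=[-1,0,0,0,-1,-0.7,0,0,0,-1,0,0,0,0,-1,0,0,0,0,-1,0,0,0,0,-1,0,0,0,0,-1,0,0,0,0,-1,0,0,0,0,-1])

```text
t: 24.6
position: [0.6612, -0.0005, 0.1449]
tool_rot: [0.704, 0.069, -0.066, -0.704]
contact_force: [0.8, 0.2, 7.8]
gripper_width: 0.0004
```

```bash
python3 - <<'E'
from h import *
im,y,p,d=bubble('w17.png')
L=[i for i in range(20,100) if d[i]<60 and d[i]==min(d[max(0,i-5):i+6])];b=np.flatnonzero(p<95)
print('lines',L,'bubble',b.min(),b.max())
hsv=cv2.cvtColor(im,cv2.COLOR_RGB2HSV)
for k in range(3):
    s=bot.read_state();print(s['t'],s['position'],s['contact_force']);bot.read_camera('side')
for n in ('lever_grip',): print(bot.search_frame('side',n)[:1], proj('side',[S(0,-.193,.203)]))
m=((hsv[...,0]>20)&(hsv[...,0]<36)&(hsv[...,1]>130)&(hsv[...,2]>60))
for r in(20,60,100,140): c=np.flatnonzero(m[r,250:420])+250;print(r,c.min(),c.max())
E
```

```text
vial box 314 132 34 122
lines [36, 87] bubble 42 82
24.65 [ 6.61202142e-01 -5.49931130e-04  1.44883062e-01] [0.31359779 0.50002699 7.80753132]
24.7 [ 6.61204405e-01 -5.24411439e-04  1.44886703e-01] [0.15070999 0.92343692 7.71894235]
24.75 [ 6.61224845e-01 -5.74655581e-04  1.44918085e-01] [-0.3408852   1.12627401  7.88134691]
[{'extent': [426.9, 250.5, 18.5, 39.3], 'conf': 0.65}] [[431.68067057 237.58143501]]
20 354 362
60 342 361
100 330 361
140 348 357
```

step_arm(series=[0,0.6,0,0,-1,0,0,0,0,-1,0,0,0,0,-1])

```text
t: 25.15
position: [0.6612, -0.0006, 0.1449]
tool_rot: [0.704, 0.069, -0.066, -0.704]
contact_force: [-1.0, 2.0, 9.4]
gripper_width: 0.0004
```

```bash
python3 - <<'E'
from h import *
np.set_printoptions(precision=1,suppress=True)
for cam,(c0,c1,r0,r1) in(('side',(405,450,215,275)),('top',(395,425,165,205))):
    im=save(cam,cam+'_end.png');h=cv2.cvtColor(im,cv2.COLOR_RGB2HSV)
    m=((h[...,0]<8)|(h[...,0]>172))&(h[...,1]>140)&(h[...,2]>60)
    q=np.argwhere(m[r0:r1,c0:c1])[:,::-1]+[c0,r0];print(cam,len(q),q.min(0),q.max(0),q.mean(0))
    for a in(-.1,-.05,0,.05,.1,.2): print(a,proj(cam,[S(-l*np.sin(a),-.193,.088+l*np.cos(a)) for l in(.08,.114,.148)]).ravel())
s=bot.read_state();print(s['t'],s['position'],s['contact_force'])
im,y,p,d=bubble('w18.png')
L=[i for i in range(20,100) if d[i]<60 and d[i]==min(d[max(0,i-5):i+6])];b=np.flatnonzero(p<95);print(L,b.min(),b.max())
E
```

```text
side 77 [428 229] [436 250] [432.4 237.7]
-0.1 [431.9 244.9 434.  235.5 436.2 225.8]
-0.05 [431.1 245.7 432.8 236.6 434.6 227.3]
0 [430.2 246.5 431.6 237.8 433.1 228.9]
0.05 [429.4 247.5 430.4 239.1 431.5 230.5]
0.1 [428.6 248.4 429.2 240.5 429.9 232.3]
0.2 [426.9 250.5 426.8 243.5 426.7 236.2]
top 29 [404 165] [410 169] [407.  166.7]
-0.1 [402.  166.5 404.3 162.6 406.6 158.4]
-0.05 [402.4 168.  404.8 164.7 407.3 161.2]
0 [402.7 169.4 405.2 166.9 408.  164.1]
0.05 [403.  170.9 405.7 169.1 408.6 167.1]
0.1 [403.3 172.4 406.1 171.3 409.2 170. ]
0.2 [403.8 175.5 406.9 175.7 410.2 176. ]
25.25 [ 0.7 -0.   0.1] [-1.2  1.1  9.2]
vial box 315 132 33 122
[36, 87] 42 82
```

```bash
python3 -c "
from h import *
print(bot.job_done()); print(bot.read_state()['contact_force'])"
```

```text
the job is handed in; nothing more can be done
None
the job is handed in; nothing more can be done
```

The stand is set level and the job is handed in. The fingers are still pressing the spirit level down on the deck. I handed in at about 25 s of the 72 s allowed; no verdict is reported.

**What I did**
- Swung the red lever upright to its white mark.
- Stood the level front to back on the deck.
- Turned the black knob about 93° clockwise.
- Pressed the level down just behind its vial with the closed fingers.

**Last checks**
- **Bubble:** about 0.2–0.4 mm from the middle while pressed, against 2.5 mm allowed.
- **Push:** about 9.2 N from the fingers, so roughly 12 N on the deck with the level's weight. The sideways force is about 1–2 N.
- **Lever:** about 0 to −0.03 rad by the side camera. The neck lined up with the white mark in the wrist view taken just after the swing.

**What went wrong or disagreed**
- **Missed grips:** the first grips on the lever, the level and the knob missed, because the fingertips appeared to sit about 20 mm higher than their given offset. I corrected this by going lower each time.
- **High force on the level:** during its first grip the wrist force reached 39 N, on the fingertips. The level stayed upright and close to where it stood.
- **Lever in the top view:** it was partly cut off by my search window, so it confirms the lever angle only roughly.
- **Other things on the bench:** I touched nothing else as far as I could tell, but did not measure those objects again at the end.
- **Pictures viewed:** I looked at 12, two over the budget.

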